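Loosen the blender's left-hand drive coupling

TASK

Loosen the winged drive coupling in the middle of the blender base's jug seat by about a quarter turn and leave it there on its spindle. It has a left-hand thread, so it comes loose clockwise seen from above; make sure by feel that it gives that way and do not force it anticlockwise. Leave the blender's speed knob, the kitchen timer and the glass as they are.

Things in the scene. Friction and masses are not known exactly. Their poses are not given: they have to be found in the camera images.
- coupling_grip (a point): Drive coupling in the middle of the blender's jug seat: upright black block, flat-sided, 48 long, 16 thick, 36 tall, steel dot on top, on a round black hub (radius 17, top 14 above deck). Point: on the turning axis, 17 mm below the block's top, 31 mm above deck, 121 mm above worktop. x along the 48 mm length, y across the 16 mm thickness (faces to pinch), z up. It cannot be lifted off.
- blender: Blender motor base, grey, fixed to the worktop: round housing 164 mm across, flat deck 90 mm high; origin at the centre of its underside, below the coupling's axis. On the deck only a steel rim (radius 73, 5 mm high) and four rubber pads 7 mm high just inside it stand up round the coupling. A low square nose, 56 mm high, sticks out to its -x, to 130 mm from the axis.
- coupling (a joint): Turn of the coupling on its spindle, rad: 0 = screwed home (hard stop anticlockwise), growing as it is turned CLOCKWISE seen from above (left-hand thread), up to 2.6; it stays where it is left. Takes about 0.08 N m. It rises 1.3 mm per radian as it loosens.
- spindle (a joint): Wind-up of the springy motor spindle under the coupling, rad, clockwise from above positive, 0 at rest, 1.5 N m per rad. Loosening winds it about 0.05 rad before the thread moves, so fingers must turn that much farther. Turned anticlockwise, the thread does not move and the spindle winds up negative, ever stiffer.
- speed_knob_tip (a point): Pointer end of the speed knob, which is not to be used: flat round black knob, radius 20 mm, with a thin bar 34 mm long, on the nose of the blender base, top 79 mm above the worktop, its axis 100 mm from the coupling's axis. This point is at the end of the bar, 17 mm from the knob's axis.
- timer: White round kitchen timer with a black bar on top, 66 mm wide, 50 mm tall, loose on the worktop beside the base; origin at the centre of its underside. A bystander.
- tumbler: Clear drinking glass, 81 mm wide, 91 mm tall, loose on the worktop beside the base; origin at the centre of its underside. A bystander.

How it is judged:
By the outcome, as a careful person would: the job done as asked, in the order asked, and still so for the second after the job is handed in, with the robot touching nothing.
It also fails if it takes over 35 s, if anything falls off the work surface, if the arm or the gripper's body presses on something with over 40 N, if the wrist force passes 120 N, or if a joint passes its speed limit or range.

ROBOT

A 6-joint arm with a two-finger parallel gripper is mounted at the origin on a cart in front of the work surface, level with it; the furniture and walls round the work are solid. World frame = base frame: x ahead of the robot, y to its left, z up, the work surface at z = 0. Lengths are in m, angles in rad, forces in N, time in s.
With the tool pointing down it reaches from about 0.375 to 0.975 m from the base axis. Payload 3.8 kg.
Tool frame: the origin (TCP) lies on the centre line of the jaws, within the pads' length; the fingertips stand 17 mm ahead of it and the grasp point (between the pads) lies 2 mm behind it (bot.tip_extent is the distance from the TCP to the fingertips, in m); z points along the fingers, y is the line along which they close (so a half turn about z gives the same grasp; the last joint's range is limited). The gripper opens to 85 mm and grips with 20 to 120 N. Pads are 22 mm wide; open, the fingers measure 114 mm over their backs; the gripper's body (76 mm by 85 mm) begins 54 mm behind the grasp point. The pads swing forward as they close: fully open they stand 13 mm farther back than shut.
Start: joints at [-1.239, 0.264, 1.604, -0, 1.274, -0.037], TCP at [0.243, -0.63, 0.248] pointing down, gripper open.
Joint ranges: [-2.63, 2.63], [-0.94, 2.18], [0.31, 2.57], [-1.31, 4.45], [0, 2.66], [-2.55, 2.55]. Speed limits (rad/s): [2.57, 2.57, 3.14, 3.14, 3.14, 3.14].

INTERFACE

Orientations are given as a rotation vector (axis times angle).
In Python, from workcell import readout, read_camera, finish_job, bot gives the robot as it stands.
- The arm moves only by the tool jog_arm, never from a script. Its argument "deltas" is one flat list of numbers, 7 for each row, row after row: the shift along the tool's x, y, z in m, then the turn, a rotation vector about the tool's x, y, z in degrees, then the gripper command: -1 is shut, 1 is fully open, values between are in proportion. A call has 1 to 8 rows; each row is the pose to reach, as a shift and turn from the pose commanded when the call began, along the tool's axes at that moment; what a row does not reach only later rows make up. A row lasts 1/10 s, in which the tool goes at most 50 mm and 8.59 degrees, less where a joint would pass 70% of its speed; a pose out of reach is approached as far as the arm can. A call with a gripper value outside its range is refused whole. The fingers move at their own pace and stop on an object; "squeeze" is the grip in N (left out, the last holds). Time passes only in rows, so rows that repeat a pose let the fingers close. It gives the time, the measured TCP pose, the force, the opening and the grip force at its end, in the units of the state.
- readout.read_state(): the state, without advancing time (a new reading comes with each control period).
- read_camera(name): name is "scene" or "top" or "wrist"; returns a dict with "color" (384x512x3 uint8, blue, green, red), "fx", "fy", "cx", "cy" (pixels), "origin" and "attitude" of the camera in the world. Camera axes: x right, y down, z forward; pixel columns grow to the right and rows downward; lengths in m; the calibration is good to about 2 mm. The wrist camera is an equidistant fisheye: a pixel r from the principal point sees the ray r / f radians off the axis. A picture is of the moment at which its call begins. There is no depth.
- finish_job(): hands the job in; it is judged then, once.
The state is a dict: "time": time; "q": joint angles; "joint_vel": joint speeds; "joint_torque": joint torques, N m; "tool_pos": TCP position; "tcp_rot": TCP orientation; "wrist_force": force on the tool from outside, world axes, zero at the start; "torque": the same for the moment, N m; "width": opening from 0.0 (shut) to 1.0 (fully open); "grip_force": force on a finger pad.
Only numpy, scipy, OpenCV 4.12 (cv2) and the standard library are available. Lean on these libraries where they do the work, as an engineer would, in place of code of your own. Each camera call takes 0.05 s, during which the arm holds its last target. There are 200 camera calls.

## Working session

There is one attempt and no reset: what is moved stays moved. The work goes in short steps, Python scripts to look and compute and a tool call to move; the robot and the scene stay as the last step left them, time stands still between calls to the robot, and variables do not carry over. Pictures are saved under pics/ and viewed, at most 10 in all, crops included, and the job is handed in when it is done.

Besides the shell and the picture viewer there is one more tool, called after "Request:" as name(argument=value, ...) on one line, values as JSON. jog_arm: Moves the arm, as the interface text tells. Its arguments: {"type":"object","properties":{"deltas":{"type":"array"},"squeeze":{"type":"number"}},"required":["deltas"]}

```bash
mkdir -p pics
cat > h.py <<'E'
import numpy as np, cv2
from workcell import readout, read_camera, finish_job, bot
from scipy.spatial.transform import Rotation as R
def cast(c,u,v,z):
    A=np.array(c["attitude"]); A=A if A.shape==(3,3) else R.from_rotvec(A).as_matrix()
    d=A@np.array([(u-c["cx"])/c["fx"],(v-c["cy"])/c["fy"],1]); o=np.array(c["origin"])
    return o+d*(z-o[2])/d[2]
E
python3 - <<'E'
from h import *
for n in("top","scene"):
    c=read_camera(n); cv2.imwrite(f"pics/{n}1.png",c["color"]); print(n,c["fx"],c["cx"],c["cy"],c["origin"],c["attitude"])
s=readout.read_state();print(s)
E
```

```text
top 374.0418003167286 257.82601428585014 196.0055244674639 [0.47673094 0.17549914 0.95270612] [-2.13861488  2.14262261 -0.14396615]
scene 360.9913842269526 259.86599959035976 190.7285214062025 [-0.04737904  0.56778485  0.52812797] [-1.12112605  2.05429175 -1.20753207]
{'time': 0.1, 'q': array([-1.23889035e+00,  2.64684220e-01,  1.60529634e+00, -1.92399201e-05,
        1.27369988e+00, -3.68843272e-02]), 'joint_vel': array([-0.00016106, -0.00018094, -0.00319849, -0.00028205,  0.00025525,
        0.00043632]), 'joint_torque': array([ 3.82562503e-04, -5.16707611e+01, -3.68589199e+01, -2.36756210e-05,
        6.23981352e-03,  1.41708501e-06]), 'tool_pos': array([ 0.24311814, -0.62899601,  0.24705037]), 'tcp_rot': array([-3.08630515e+00, -5.75647783e-01,  5.10248603e-04]), 'wrist_force': array([-0.50579788,  0.08346497, -0.31424064]), 'torque': array([-0.08228816,  0.01719026,  0.01921733]), 'grip_force': 0.0, 'width': 0.998156975439723}
```

View pics/top1.png

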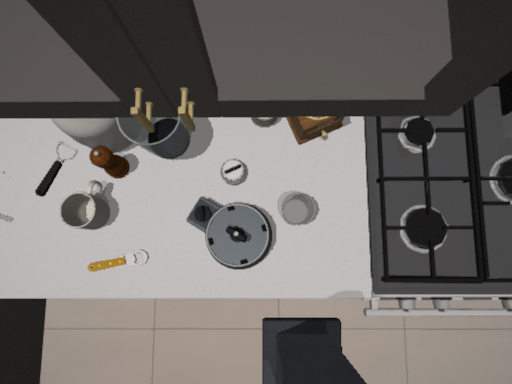

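View pics/scene1.png

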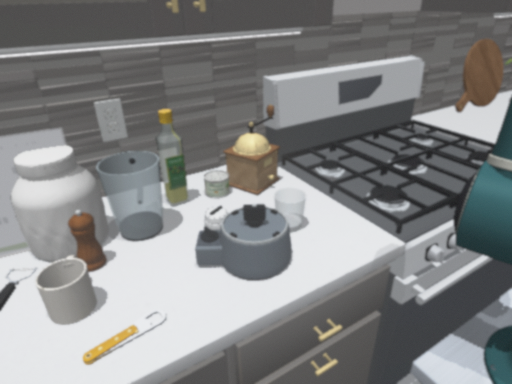

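The top view shows the blender at about (238,235), its nose and knob at (202,213), the timer at (233,171) and the glass at (295,208). The scene view agrees. Next I'll crop the coupling and locate it.

Run:
```python
from h import *
c=read_camera("top"); im=c["color"]
cv2.imwrite("pics/crop2.png",cv2.resize(im[155:275,180:320],None,fx=5,fy=5,interpolation=cv2.INTER_CUBIC))
for n,u,v,z in(("dot",236.5,234,.138),("rim",238,235,.09),("timer",233,171,.05),("glass",295,208,.09),("knob",202,213,.079)): print(n,cast(c,u,v,z).round(4))
```

```text
dot [0.513 0.231 0.138]
rim [0.5128 0.2308 0.09  ]
timer [0.6716 0.2468 0.05  ]
glass [0.5749 0.0991 0.09  ]
knob [0.5648 0.3165 0.079 ]
```

View pics/crop2.png

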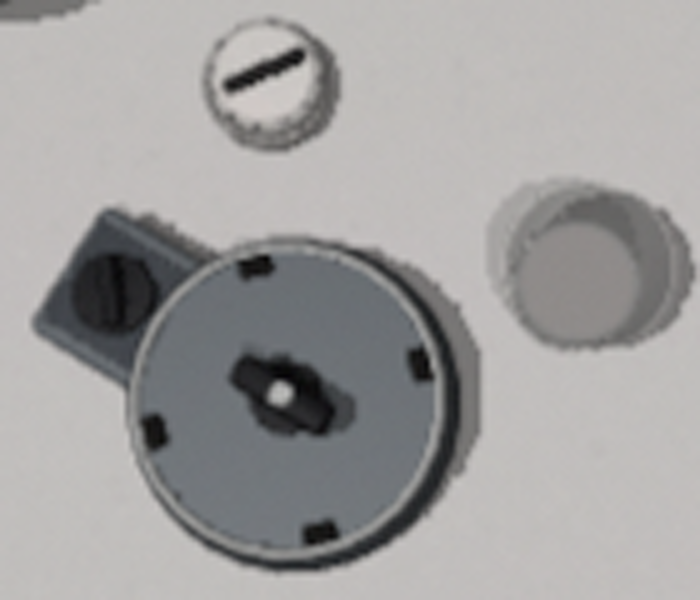

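```bash
cat > go.py <<'E'
from h import *
import sys
def go(p,yaw):  # yaw: world angle of tool y axis (closing), tool down
    s=readout.read_state(); R0=R.from_rotvec(s["tcp_rot"])
    y=np.array([np.cos(yaw),np.sin(yaw),0]); z=np.array([0,0,-1]); x=np.cross(y,z)
    Rt=R.from_matrix(np.c_[x,y,z])
    return R0.inv().apply(p-s["tool_pos"]).round(4),(R0.inv()*Rt).as_rotvec(degrees=True).round(2)
E
python3 - <<'E'
from go import *
c=read_camera("top"); f=lambda a,b:cast(c,180+(a+.5)/5-.5,155+(b+.5)/5-.5,.138)
a=f(236,365);b=f(330,418);d=f(281,392);print(a,b,d,(a+b)/2)
th=np.arctan2(*(a-b)[1::-1]);print("block deg",np.degrees(th))
s=readout.read_state();M=R.from_rotvec(s["tcp_rot"]).as_matrix();print(M.round(3),"yaw y",np.degrees(np.arctan2(M[1,1],M[0,1])))
for k in(90,-90):
    print(k,go(np.array([d[0],d[1],.24]),th+np.radians(k)))
E
```

```text
[0.52686136 0.25226699 0.138     ] [0.50386318 0.21124301 0.138     ] [0.51512045 0.23257476 0.138     ] [0.51536227 0.231755   0.138     ]
block deg 60.72486895584757
[[ 0.933  0.361 -0.   ]
 [ 0.361 -0.933  0.001]
 [ 0.    -0.001 -1.   ]] yaw y -68.86840483259515
90 (array([ 0.5643, -0.7058,  0.0084]), array([-4.0000e-02,  1.0000e-01,  1.4041e+02]))
-90 (array([ 0.5643, -0.7058,  0.0084]), array([-8.000e-02, -3.000e-02, -3.959e+01]))
```

Request:
jog_arm(deltas=[0.037, -0.023, 0, 0, 0, -7, 0.2, 0.074, -0.046, 0, 0, 0, -14, 0.2, 0.11, -0.07, 0, 0, 0, -21, 0.2, 0.147, -0.093, 0, 0, 0, -28, 0.2, 0.184, -0.116, 0, 0, 0, -35, 0.2, 0.22, -0.14, 0, 0, 0, -42, 0.2, 0.257, -0.163, 0, 0, 0, -49, 0.2, 0.294, -0.186, 0, 0, 0, -55, 0.2])

```text
time: 1.0
tool_pos: [0.4512, -0.3485, 0.2482]
tcp_rot: [2.469, 1.942, 0.0]
wrist_force: [0.3, 0.1, -0.0]
width: 0.6
grip_force: 0.0
```

Run:
```python
from go import *
s=readout.read_state();print(s["q"],s["tool_pos"]);print(go(np.array([.52,-.05,.25]),np.radians(41)))
```

```text
[-7.01414867e-01  6.64261291e-02  1.83239526e+00  6.21708156e-05
  1.24267816e+00 -4.63860983e-01] [ 0.45119621 -0.34850982  0.24823055]
(array([ 0.3063, -0.0034, -0.0018]), array([ 1.000e-02,  0.000e+00, -5.461e+01]))
```

Request:
jog_arm(deltas=[0.038, 0, 0, 0, 0, -7, 0.2, 0.076, 0, 0, 0, 0, -14, 0.2, 0.115, 0, 0, 0, 0, -21, 0.2, 0.153, 0, 0, 0, 0, -28, 0.2, 0.191, 0, 0, 0, 0, -35, 0.2, 0.229, 0, 0, 0, 0, -42, 0.2, 0.268, 0, 0, 0, 0, -49, 0.2, 0.306, 0, 0, 0, 0, -55, 0.2])

```text
time: 1.8
tool_pos: [0.5239, -0.0514, 0.2483]
tcp_rot: [1.293, 2.863, 0.0]
wrist_force: [1.1, 0.5, -0.4]
width: 0.6
grip_force: 0.0
```

Run:
```python
from go import *
s=readout.read_state();print(s["q"],s["tool_pos"]);print(go(np.array([.515,.2,.25]),np.radians(96)))
```

```text
[-1.45217287e-01 -1.84583419e-02  1.91912514e+00  3.35346646e-05
  1.24075087e+00 -8.67752112e-01] [ 0.52389731 -0.05144281  0.24828449]
(array([ 0.1945,  0.1596, -0.0017]), array([ 0.00e+00,  1.00e-02, -5.46e+01]))
```

Request:
jog_arm(deltas=[0.024, 0.02, 0, 0, 0, -7, 0.2, 0.049, 0.04, 0, 0, 0, -14, 0.2, 0.073, 0.06, 0, 0, 0, -21, 0.2, 0.097, 0.08, 0, 0, 0, -28, 0.2, 0.122, 0.1, 0, 0, 0, -35, 0.2, 0.146, 0.12, 0, 0, 0, -42, 0.2, 0.17, 0.14, 0, 0, 0, -49, 0.2, 0.194, 0.16, 0, 0, 0, -55, 0.2])

```text
time: 2.6
tool_pos: [0.5164, 0.1996, 0.2482]
tcp_rot: [0.175, -3.137, 0.0]
wrist_force: [-0.5, 0.7, -0.3]
width: 0.598
grip_force: 0.0
```

Run:
```python
from go import *
s=readout.read_state();print(s["q"],s["tool_pos"]);print(go(np.array([.515,.232,.22]),np.radians(150.7)))
```

```text
[ 3.23784208e-01  3.49028065e-02  1.86557080e+00 -6.96181620e-05
  1.24124976e+00 -1.35872534e+00] [0.51642441 0.19955097 0.24816328]
(array([-0.0022,  0.0324,  0.0282]), array([-0.00e+00, -1.00e-02, -5.43e+01]))
```

Request:
jog_arm(deltas=[0, 0.004, 0.003, 0, 0, -7, 0.2, 0, 0.008, 0.006, 0, 0, -14, 0.2, -0.001, 0.012, 0.01, 0, 0, -21, 0.2, -0.001, 0.016, 0.014, 0, 0, -28, 0.2, -0.001, 0.02, 0.018, 0, 0, -35, 0.2, -0.002, 0.025, 0.022, 0, 0, -42, 0.2, -0.002, 0.03, 0.026, 0, 0, -49, 0.2, -0.002, 0.0325, 0.028, 0, 0, -54.3, 0.2])

```text
time: 3.4
tool_pos: [0.5149, 0.231, 0.2196]
tcp_rot: [1.587, -2.71, -0.0]
wrist_force: [0.7, 0.6, 1.5]
width: 0.597
grip_force: 0.0
```

Run:
```python
from go import *
c=read_camera("wrist"); cv2.imwrite("pics/w3.png",c["color"])
s=readout.read_state();print(s["q"],s["tool_pos"],s["wrist_force"],s["torque"]);print(go(np.array([.515,.232,.22]),np.radians(150.7)))
print({k:c[k] for k in c if k!="color"})
# project top-dot guess (equidistant)
A=np.array(c["attitude"]);A=A if A.shape==(3,3) else R.from_rotvec(A).as_matrix()
for P in([.515,.232,.138],[.52686,.25227,.138],[.50386,.21124,.138]):
    d=A.T@(np.array(P)-c["origin"]);t=np.arctan2(np.hypot(*d[:2]),d[2]);print(np.array([c["cx"],c["cy"]])+c["fx"]*t*d[:2]/np.hypot(*d[:2]))
```

```text
[ 3.77859173e-01  7.66945353e-02  1.87591690e+00  3.23436734e-04
  1.19032247e+00 -2.25535271e+00] [0.514704   0.23119943 0.21932684] [ 0.17074043  0.16420526 -0.58358267] [ 0.02000577  0.00195288 -0.08651301]
(array([-0.0008,  0.0001, -0.0007]), array([ 0.06, -0.05,  0.17]))
{'fx': 297.3186396354542, 'fy': 297.3186396354542, 'cx': 249.88572610292027, 'cy': 192.13435586699075, 'origin': array([0.47643593, 0.16492099, 0.3453484 ]), 'attitude': array([0.76668793, 2.93482903, 0.44807596])}
[248.50224661 208.29879258]
[247.99185111 236.70911723]
[247.85435887 177.61356137]
```

View pics/w3.png

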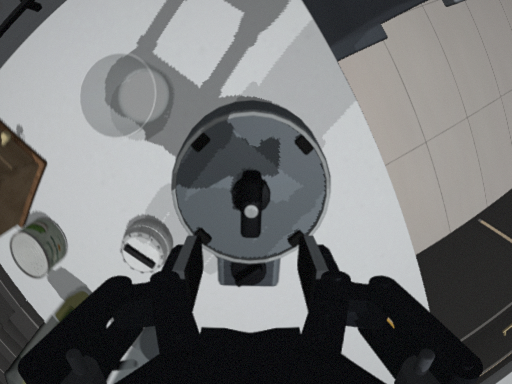

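The wrist view shows the steel dot at (251,211) and the block running straight up the image between the fingers, from (250,237) to (252,172). The yaw is right, and the remaining offset is about 1–2 mm. I'll work out that offset.

Run:
```python
from go import *
c=read_camera("wrist");g=c["color"]
cv2.imwrite("pics/w4.png",cv2.resize(g[155:275,200:300],None,fx=5,fy=5,interpolation=cv2.INTER_CUBIC))
A=np.array(c["attitude"]);A=A if A.shape==(3,3) else R.from_rotvec(A).as_matrix()
m=(cv2.cvtColor(g,cv2.COLOR_BGR2GRAY)[200:222,240:262]>130).astype(np.uint8)
k=cv2.moments(m,True);u,v=240+k["m10"]/k["m00"],200+k["m01"]/k["m00"];print(u,v,m.sum())
e=np.array([u-c["cx"],v-c["cy"]]);r=np.hypot(*e);t=r/c["fx"]
d=A@np.r_[np.sin(t)*e/r,np.cos(t)];o=c["origin"];P=o+d*(.138-o[2])/d[2];print(P)
print(go(np.r_[P[:2],.124],np.radians(150.7)))
```

```text
250.47008547008548 210.9059829059829 117
[0.51449496 0.23461563 0.138     ]
(array([-0.0031,  0.002 ,  0.0956]), array([ 0.05, -0.05, -0.24]))
```

View pics/w4.png

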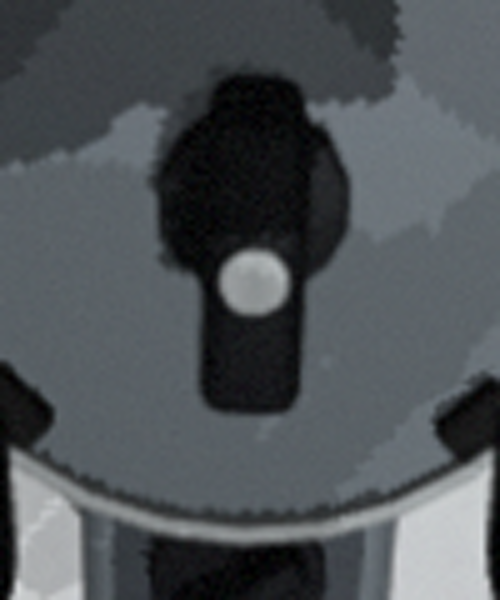

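The dot is at crop (254,282), and the block is aligned to within about 1°. I'm descending with an averaged centre correction.

Request:
jog_arm(deltas=[-0.002, 0.0012, 0.02, 0, 0, 0, 0.2, -0.002, 0.0012, 0.04, 0, 0, 0, 0.2, -0.002, 0.0012, 0.06, 0, 0, 0, 0.2, -0.002, 0.0012, 0.075, 0, 0, 0, 0.2, -0.002, 0.0012, 0.085, 0, 0, 0, 0.2, -0.002, 0.0012, 0.094, 0, 0, 0, 0.2, -0.002, 0.0012, 0.094, 0, 0, 0, 0.2, -0.002, 0.0012, 0.094, 0, 0, 0, 0.2])

```text
time: 4.3
tool_pos: [0.5156, 0.2333, 0.1267]
tcp_rot: [-1.58, 2.715, -0.0]
wrist_force: [0.4, -0.7, 0.2]
width: 0.599
grip_force: 0.0
```

Request:
jog_arm(deltas=[0, 0, 0, 0, 0, 0, -0.3, 0, 0, 0, 0, 0, 0, -0.5, 0, 0, 0, 0, 0, 0, -0.7, 0, 0, 0, 0, 0, 0, -0.7, 0, 0, 0, 0, 0, 0, -1, 0, 0, 0, 0, 0, 0, -1, 0, 0, 0, 0, 0, 0, -1], squeeze=20)

```text
time: 5.0
tool_pos: [0.5156, 0.2335, 0.1271]
tcp_rot: [-1.58, 2.714, 0.0]
wrist_force: [-1.7, 0.4, 5.2]
width: 0.185
grip_force: 24.3
```

Run:
```python
from go import *
s=readout.read_state();print(s)
c=read_camera("wrist");cv2.imwrite("pics/w5.png",c["color"])
print(R.from_rotvec(s["tcp_rot"]).as_matrix().round(3))
```

```text
{'time': 5.0, 'q': array([ 3.81112080e-01,  1.65378192e-01,  1.95934243e+00,  3.39120941e-04,
        1.01579882e+00, -2.24459197e+00]), 'joint_vel': array([ 0.00050686,  0.00081935, -0.00242284, -0.00092924,  0.00073303,
        0.00166732]), 'joint_torque': array([-6.93683289e-01, -3.89828324e+01, -3.08584535e+01, -3.70780360e-01,
       -4.95794490e-01, -2.20402074e-02]), 'tool_pos': array([0.51557438, 0.2335194 , 0.12708643]), 'tcp_rot': array([-1.58047532e+00,  2.71381061e+00,  2.02148923e-04]), 'wrist_force': array([-1.68253097,  0.36263255,  5.21955949]), 'torque': array([ 0.18957504,  0.3377668 , -0.07779976]), 'grip_force': 24.25468236207962, 'width': 0.18486477438370255}
[[-0.493 -0.87   0.001]
 [-0.87   0.493  0.001]
 [-0.001 -0.    -1.   ]]
```

View pics/w5.png

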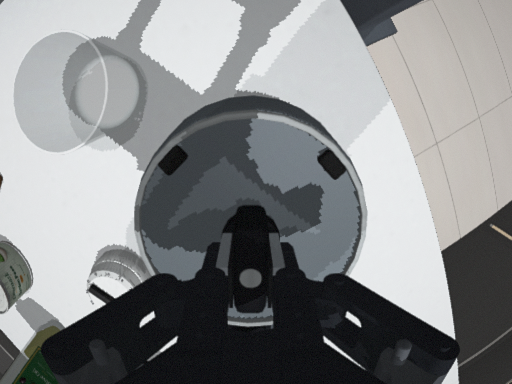

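The pads hold the block at 15.7 mm and the dot sits centred between them. I'll start with a small clockwise feel test.

Request:
jog_arm(deltas=[0, 0, 0, 0, 0, 2, -1, 0, 0, 0, 0, 0, 4, -1, 0, 0, 0, 0, 0, 6, -1, 0, 0, 0, 0, 0, 8, -1, 0, 0, 0, 0, 0, 8, -1], squeeze=30)

```text
time: 5.55
tool_pos: [0.5156, 0.2335, 0.1272]
tcp_rot: [-1.387, 2.818, 0.0]
wrist_force: [-1.9, 0.5, 6.0]
width: 0.179
grip_force: 30.7
```

Run:
```python
from go import *
s=readout.read_state();M=R.from_rotvec(s["tcp_rot"]).as_matrix();print(np.degrees(np.arctan2(M[1,1],M[0,1])),s["torque"],s["wrist_force"],s["width"],s["tool_pos"])
```

```text
142.40288931109367 [0.11006722 0.37275857 0.1069309 ] [-1.88335314  0.46355163  5.95769569] 0.17875819401012424 [0.5155778  0.23349756 0.12719165]
```

Request:
jog_arm(deltas=[0, 0, 0, 0, 0, 4, -1, 0, 0, 0, 0, 0, 8, -1, 0, 0, 0, 0, 0, 12, -1, 0, 0, 0, 0, 0, 12, -1])

```text
time: 5.95
tool_pos: [0.5155, 0.2336, 0.1274]
tcp_rot: [-1.083, 2.948, 0.001]
wrist_force: [-3.4, 0.0, 7.4]
width: 0.179
grip_force: 30.8
```

Run:
```python
from go import *
s=readout.read_state();M=R.from_rotvec(s["tcp_rot"]).as_matrix();print(np.degrees(np.arctan2(M[1,1],M[0,1])),s["torque"],s["wrist_force"],s["width"],s["tool_pos"])
```

```text
130.35867520407925 [0.07321251 0.52942355 0.11505822] [-3.35888786  0.04622149  7.42694425] 0.17880998124910474 [0.51550487 0.23357965 0.12740156]
```

The torque holds at about 0.11 N m over a further 12°, so the coupling gives clockwise. I'll carry on, rising with the thread.

Request:
jog_arm(deltas=[0, 0, -0.0003, 0, 0, 6, -1, 0, 0, -0.0005, 0, 0, 12, -1, 0, 0, -0.0007, 0, 0, 18, -1, 0, 0, -0.0009, 0, 0, 24, -1, 0, 0, -0.001, 0, 0, 30, -1, 0, 0, -0.0012, 0, 0, 36, -1, 0, 0, -0.0013, 0, 0, 40, -1, 0, 0, -0.0013, 0, 0, 40, -1])

```text
time: 6.75
tool_pos: [0.5154, 0.2338, 0.1283]
tcp_rot: [-0.01, 3.141, 0.002]
wrist_force: [-2.0, 1.0, 6.2]
width: 0.183
grip_force: 30.6
```

Request:
jog_arm(deltas=[0, 0, -0.0001, 0, 0, 6, -1, 0, 0, -0.0003, 0, 0, 12, -1, 0, 0, -0.0004, 0, 0, 18, -1, 0, 0, -0.0005, 0, 0, 24, -1, 0, 0, -0.0006, 0, 0, 30, -1, 0, 0, -0.0007, 0, 0, 34, -1, 0, 0, -0.0007, 0, 0, 34, -1])

```text
time: 7.45
tool_pos: [0.5154, 0.234, 0.1291]
tcp_rot: [0.909, 3.007, 0.002]
wrist_force: [-2.5, 1.5, 6.3]
width: 0.184
grip_force: 30.6
```

Run:
```python
from go import *
s=readout.read_state();M=R.from_rotvec(s["tcp_rot"]).as_matrix();print(np.degrees(np.arctan2(M[1,1],M[0,1])),s["torque"],s["wrist_force"],s["width"],s["tool_pos"],s["q"])
```

```text
56.351579015522596 [0.33258398 0.39983149 0.06429917] [-2.54437988  1.51598026  6.27347627] 0.18393608284708582 [0.51538665 0.2339533  0.12912763] [ 3.81511167e-01  1.63128163e-01  1.95774370e+00  1.21481593e-03
  1.01968890e+00 -6.02645200e-01]
```

Request:
jog_arm(deltas=[0, 0, 0, 0, 0, 0, -0.4, 0, 0, 0, 0, 0, 0, 0, 0, 0, 0, 0, 0, 0, 0.2, 0, 0, 0, 0, 0, 0, 0.2, 0, 0, -0.02, 0, 0, 0, 0.2, 0, 0, -0.05, 0, 0, 0, 0.2, 0, 0, -0.09, 0, 0, 0, 0.2, 0, 0, -0.09, 0, 0, 0, 0.2])

```text
time: 8.25
tool_pos: [0.5189, 0.2346, 0.2249]
tcp_rot: [0.905, 2.999, 0.011]
wrist_force: [1.3, -0.0, 0.3]
width: 0.601
grip_force: 0.0
```

Run:
```python
from go import *
s=readout.read_state();M=R.from_rotvec(s["tcp_rot"]).as_matrix();print(np.degrees(np.arctan2(M[1,1],M[0,1])),s["torque"],s["width"],s["tool_pos"])
c=read_camera("wrist");g=c["color"]
cv2.imwrite("pics/w6.png",cv2.resize(g[155:275,200:300],None,fx=5,fy=5,interpolation=cv2.INTER_CUBIC))
```

```text
56.427921815056436 [ 0.05361937 -0.03311602 -0.01625988] 0.6006412038818276 [0.51894221 0.23456394 0.22485749]
```

View pics/w6.png

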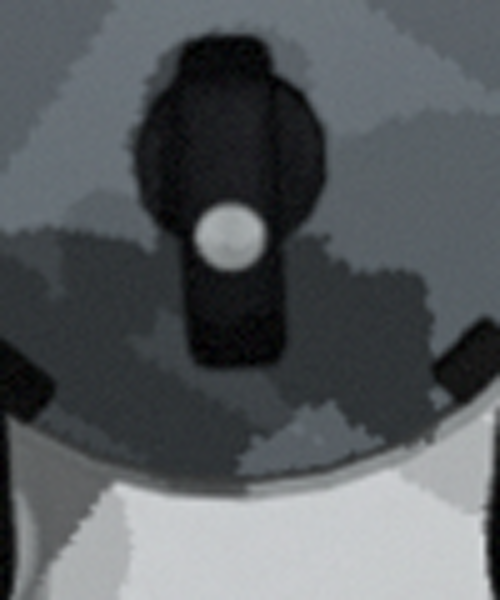

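The released block tilts from (225,40) to (235,365), so it has sprung back about 3° relative to the tool. The tool turned 94°, which leaves the coupling about 91° looser. The fingers are well clear, so I'm handing in.

```bash
python3 -c "
from h import *
print(finish_job())"
```

```text
the job is handed in; nothing more can be done
None
```

I turned the coupling about 91° clockwise (estimated from the wrist camera), after feeling it give that way at about 0.11 N m, and left it on its spindle; the grip closed about 3° off, which briefly loaded it about 0.08 N m anticlockwise. The arm did not go near the knob, timer or glass, but I took no final picture of them, and the job is handed in.

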